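# Clamp the beeswax block in the slip-clutch vice

## Robot

A 6-joint arm with a two-finger parallel gripper is mounted at the origin on the work surface. World frame = base frame: x ahead of the robot, y to its left, z up, the work surface at z = 0. Lengths are in m, angles in rad, forces in N, time in s.
With the tool pointing down it reaches from about 0.375 to 0.9 m from the base axis. Payload 3.1 kg.
Tool frame: the origin (TCP) lies midway between the tips of the shut fingers; the grasp point (between the pads) lies 19 mm behind it (manip.hold_point_z is the distance from the TCP to the grasp point, in m); z points along the fingers, y is the direction in which the jaws open and shut (so a half turn about z gives the same grasp; the last joint's range is limited). The gripper opens to 85 mm and grips with 20 to 120 N. Pads are 22 mm wide; open, the fingers measure 114 mm over their backs; the gripper's body (76 mm by 85 mm) begins 54 mm behind the grasp point. The pads swing forward as they close: fully open they stand 13 mm farther back than shut.
Start: joints at [0.995, 0.527, 1.433, -0, 1.181, -0.178], TCP at [0.242, 0.576, 0.231] pointing down, gripper open.
Joint ranges: [-3.08, 3.08], [-0.75, 2.2], [0.22, 2.44], [-1.43, 4.57], [0, 2.65], [-2.85, 2.85]. Speed limits (rad/s): [2.79, 2.79, 3.14, 3.14, 3.14, 3.14].

## Interface

Orientations are given as a unit quaternion [x, y, z, w].
In Python, from station import manip gives the robot as it stands.
- The arm moves only by the tool drive_tool, never from a script. Its argument "motion" is one flat list of numbers, 7 for each row, row after row: the shift along the tool's x, y, z in mm, then the turn, a rotation vector about the tool's x, y, z in degrees, then the finger opening in mm, from 0 to 85.4. A call has 1 to 8 rows; each row is the pose to reach, as a shift and turn from the pose measured when the call began, along the tool's axes at that moment; what a row does not reach only later rows make up. A row lasts 1/8 s, in which the tool goes at most 62.5 mm and 10.7 degrees, less where a joint would pass 70% of its speed; a pose out of reach is approached as far as the arm can. A call with a gripper value outside its range is refused whole. The fingers move at their own pace and stop on an object; "force" is the grip in N (left out, the last holds). Time passes only in rows, so rows that repeat a pose let the fingers close. It gives the time, the measured TCP pose, the force and the opening at its end, in the units of the state.
- manip.sense(): the state, without advancing time (a new reading comes with each control period).
- manip.snapshot(name): name is "side" or "top" or "wrist"; returns a dict with "color" (420x560x3 uint8, red, green, blue), "fx", "fy", "cx", "cy" (pixels), "k1" (the pictures are not rectified: a ray, as slopes to the right and down, at radius r is drawn at 1 + k1 r^2 times it, then the intrinsics apply), "view" (4x4, takes a point from world to camera coordinates). Camera axes: x right, y up, looking along -z (the intrinsics and any distortion apply to the point x, -y, -z); pixel columns grow to the right and rows downward; lengths in m; the calibration is good to about 2 mm. A picture is of the moment at which its call begins. There is no depth.
- manip.sign_off(): hands the job in, once; it reports no verdict.
The state is a dict: "t": time; "q": joint angles; "qd": joint speeds; "tau": joint torques, N m; "tcp_pos": TCP position; "tool_rot": TCP orientation; "force": force on the tool from outside, world axes, zero at the start; "ft_torque": the same for the moment, N m; "finger_gap": opening from 0.0 (shut) to 1.0 (fully open).
Only numpy, scipy, OpenCV 4.12 (cv2) and the standard library are available. Lean on these libraries where they do the work, as an engineer would, in place of code of your own. Each camera call takes 0.05 s, during which the arm holds its last target.

## Task

Stand the honey-yellow beeswax block on the vice's bed between its two open wooden jaws, lengthwise from jaw to jaw, and let go of it. Then turn the blue thumbscrew clockwise until the jaws hold the block and the thumbscrew's clutch slips for the first time; stop at that first slip, well before it has slipped an eighth of a turn, and let go.

Things in the scene. Friction and masses are not known exactly. Their poses are not given: they have to be found in the camera images.
- block_center (a point): Centre of the honey-yellow cast beeswax block, 40 (x) by 60 (y) by 40 (z) mm, 0.09 kg, lying flat on the bench with its z up; y is its long axis. Two blocks of the same size, one ivory and one dark brown, lie near it and are not wanted.
- nest (a point): Point on the bed (12 mm above the bench) of the small grey bolted-down vice, between its wooden jaws; the block's underside centre goes here. z up; jaws close along y: fixed jaw face at y = -38 mm, moving one at +36 to +44 at the start. Jaws 70 mm wide, 26 high; bed open on both x sides. Thumbscrew axis at x 0, y +125 on a housing 33 mm high. Clamped, the block's centre ends near y = -8 mm.
- knob_grip (a point): Grip point of the blue thumbscrew, on its vertical axis, 70 mm above the bed. Its wing: upright bar 46 mm along x, 14 thick along y, top 14 mm above, black collar 28 mm below this point. Axes turn with it, z up. Clockwise from above closes the jaw 20 mm per radian (drag 0.05 N m); it meets the block after 0.7 to 1.1 rad, then the wing slips on its collar at 0.15 N m. One grasp is enough.
- clutch (a joint): Slip of the blue thumbscrew on the black collar beneath it, rad: 0 at the start, grows when turned clockwise with the jaw stopped, stays where it is left. The white lines on wing and collar agree at 0 and part as it slips. A slip of 0.1 to 0.75 rad (6 to 43 degrees) is right; more is overtightened.

How it is judged:
By the outcome, as a careful person would: the job done as asked, in the order asked, and still so for the second after the job is handed in, with the robot touching nothing.
It also fails if it takes over 51 s, if anything falls off the work surface, if the arm or the gripper's body presses on something with over 40 N, if the wrist force passes 120 N, or if a joint passes its speed limit or range.

## Working session

There is one attempt and no reset: what is moved stays moved. The work goes in short steps, Python scripts to look and compute and a tool call to move; the robot and the scene stay as the last step left them, time stands still between calls to the robot, and variables do not carry over. Pictures are saved under pics/ and viewed, and the job is handed in when it is done.

Besides the shell and the picture viewer there is one more tool, called after "Emit:" as a command line: name --argument value ..., lists and objects as JSON in quotes. drive_tool: Moves the arm, as the interface text tells. Its arguments: {"type":"object","properties":{"motion":{"type":"array","items":{"type":"number"}},"force":{"type":"number"}},"required":["motion"]}

```bash
mkdir -p pics; ls
cat > h.py <<'E'
import numpy as np, cv2
from station import manip
def snap(n,f):
    s=manip.snapshot(n); cv2.imwrite('pics/'+f+'.png',cv2.cvtColor(s['color'],cv2.COLOR_RGB2BGR)); 
    np.savez('pics/'+f+'.npz',**{k:np.array(v) for k,v in s.items()}); return s
def load(f): return dict(np.load('pics/'+f+'.npz'))
def ray(s,u,v):
    K=np.array([[s['fx'],0,s['cx']],[0,s['fy'],s['cy']],[0,0,1]],float)
    p=cv2.undistortPoints(np.array([[[u,v]]],float),K,np.array([float(s['k1']),0,0,0]))[0,0]
    V=np.array(s['view']);R=V[:3,:3];t=V[:3,3]
    d=R.T@np.array([p[0],-p[1],-1]); return -R.T@t,d
def onz(s,u,v,z):
    o,d=ray(s,u,v); return o+d*(z-o[2])/d[2]
def proj(s,P):
    V=np.array(s['view']);c=V[:3,:3]@np.array(P)+V[:3,3]; x,y=c[0]/-c[2],-c[1]/-c[2]
    k=1+float(s['k1'])*(x*x+y*y); return np.array([s['fx']*x*k+s['cx'],s['fy']*y*k+s['cy']])
E
python3 - <<'E'
from h import *
for n in ['side','top','wrist']:
    s=snap(n,n+'0'); print(n,np.array(s['view'])[:3].round(3).tolist(),s['fx'],s['k1'])
print(manip.sense())
E
```

```text
pics
side [[-0.752, -0.659, -0.018, 0.445], [0.447, -0.529, 0.721, -0.252], [-0.485, 0.534, 0.692, -0.47]] 389.693289995108 -0.03216334260254077
top [[0.024, -1.0, 0.017, 0.039], [0.986, 0.027, 0.166, -0.54], [-0.166, 0.013, 0.986, -0.884]] 497.79399542237974 0.05569583552057043
wrist [[0.387, 0.922, -0.003, -0.625], [-0.888, 0.372, -0.269, 0.034], [-0.247, 0.107, 0.963, -0.379]] 289.45616502641934 -0.0036532261089835903
{'t': 0.15, 'q': array([ 9.94502847e-01,  5.28258565e-01,  1.43358795e+00, -1.62653158e-05,
        1.18139379e+00, -1.78515578e-01]), 'qd': array([ 1.06131558e-03, -2.73372320e-03, -4.50972595e-03, -7.83249451e-04,
        6.74417397e-04, -4.97974026e-05]), 'tau': array([-2.72218895e-04, -4.42746735e+01, -1.78274828e+01, -2.32952789e-04,
        5.63138252e-03,  1.38288561e-05]), 'tcp_pos': array([0.24179612, 0.57575208, 0.23056114]), 'tool_rot': array([ 1.97577207e-01,  9.80286983e-01, -7.68619103e-04, -2.96594802e-04]), 'force': array([-0.18874301, -0.21816378, -1.09113497]), 'ft_torque': array([-0.02135096,  0.00146087,  0.02018628]), 'finger_gap': 0.9996616700877528}
```

View pics/top0.png

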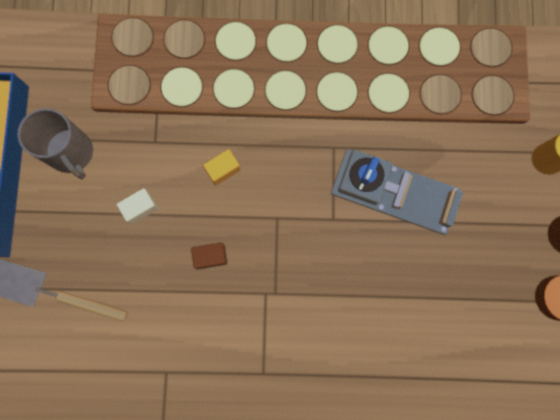

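View pics/side0.png

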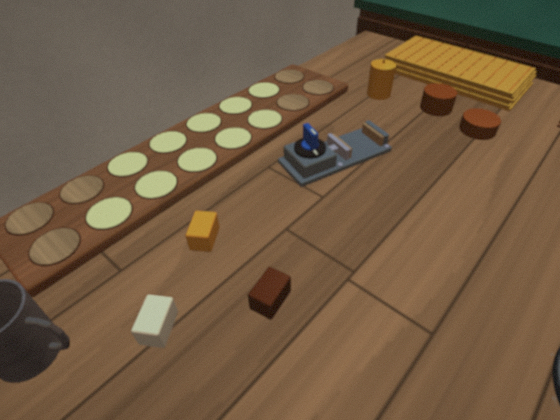

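View pics/wrist0.png

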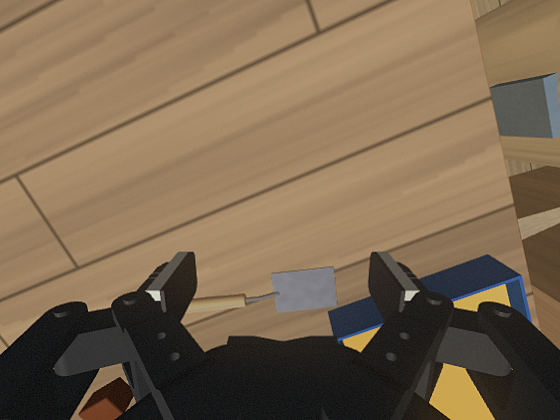

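The top view shows the honey block at about (221,167), the ivory block at (136,205), the brown block at (209,256), the vice at (398,190), the thumbscrew at (367,173) and the jaws at (403,190) and (451,205). The side view agrees. The wrist view doesn't show the block yet.

Run:
```python
from h import *
s=load('top0'); c=s['color']
cv2.imwrite('pics/c1.png',cv2.resize(cv2.cvtColor(c[140:240,325:470],cv2.COLOR_RGB2BGR),None,fx=5,fy=5,interpolation=cv2.INTER_CUBIC))
cv2.imwrite('pics/c2.png',cv2.resize(cv2.cvtColor(c[140:195,195:250],cv2.COLOR_RGB2BGR),None,fx=10,fy=10,interpolation=cv2.INTER_CUBIC))
s2=load('side0'); c2=s2['color']
cv2.imwrite('pics/c3.png',cv2.resize(cv2.cvtColor(c2[110:190,270:400],cv2.COLOR_RGB2BGR),None,fx=6,fy=6,interpolation=cv2.INTER_CUBIC))
```

```text
(no output)
```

View pics/c1.png

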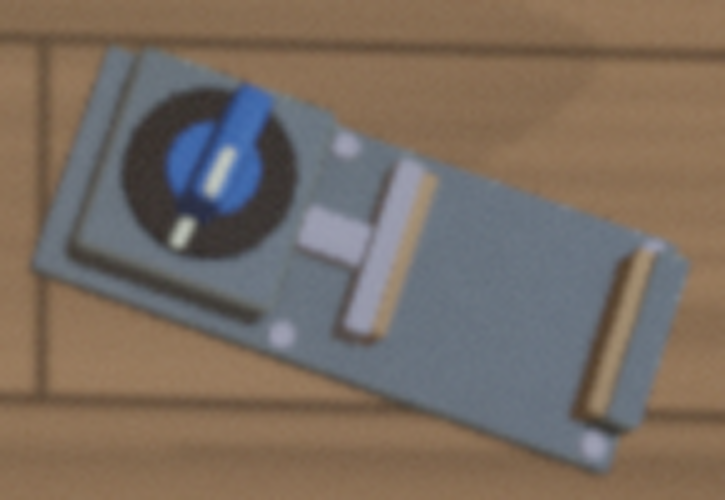

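View pics/c2.png

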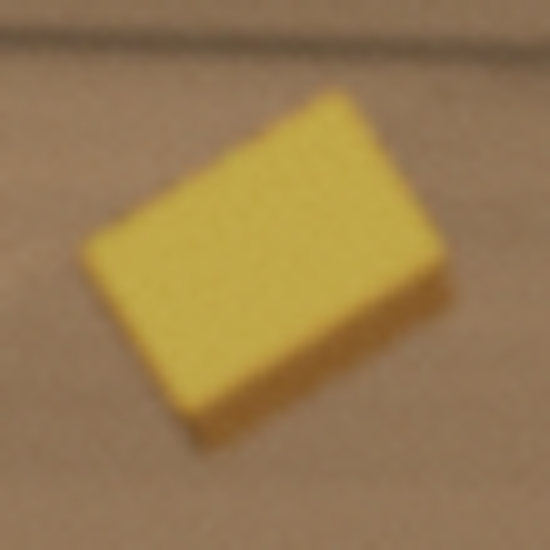

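View pics/c3.png

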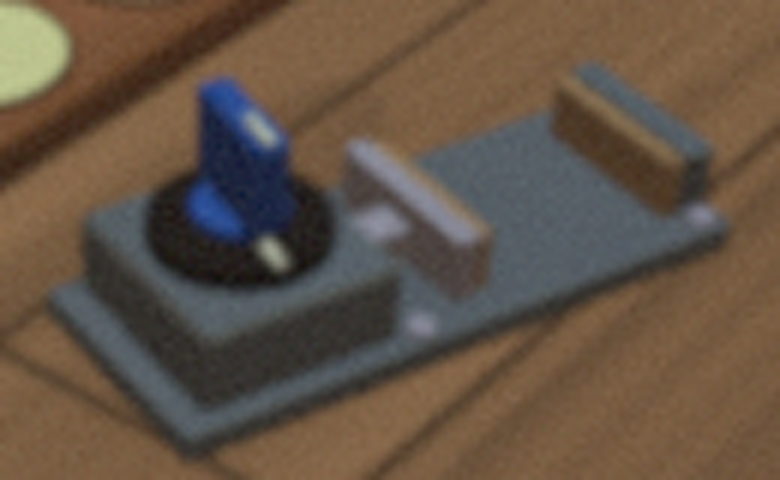

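Run:
```python
from h import *
s=load('top0'); c=s['color'].astype(int)
hsv=cv2.cvtColor(s['color'],cv2.COLOR_RGB2HSV)
# block top face
roi=np.zeros(hsv.shape[:2],bool); roi[140:195,195:250]=1
m=((hsv[...,0]>20)&(hsv[...,0]<35)&(hsv[...,1]>140)&(hsv[...,2]>165)&roi).astype(np.uint8)
print(hsv[167,221],hsv[183,222],m.sum())
cn=max(cv2.findContours(m,0,cv2.CHAIN_APPROX_NONE)[0],key=cv2.contourArea)[:,0]
P=np.array([onz(s,u,v,0.04)[:2] for u,v in cn])
r=cv2.minAreaRect((P*1000).astype(np.float32)); print('block',r); print(cv2.boxPoints(r))
# vice by jaw corners
px=lambda u,v:((u+.5)/5-.5+325,(v+.5)/5-.5+140)
f=lambda u,v,z:onz(s,*px(u,v),z)[:2]*1000
F1,F2=f(640,250,.038),f(590,415,.038); M1,M2=f(437,178,.038),f(380,338,.038)
print('fixed',F1,F2,np.linalg.norm(F1-F2),'mov',M1,M2,np.linalg.norm(M1-M2))
# collar
roi[:]=0; roi[152:195,345:388]=1
d=((c.max(2)<75)&roi).astype(np.uint8); print(d.sum())
d=cv2.morphologyEx(d,cv2.MORPH_CLOSE,np.ones((9,9)))
cn=max(cv2.findContours(d,0,cv2.CHAIN_APPROX_NONE)[0],key=cv2.contourArea)
e=cv2.fitEllipse(cv2.convexHull(cn)); print('collar',e); C=onz(s,*e[0],.054)[:2]*1000; print(C)
C2=f(210,173,.054);print('collar eye',C2)
for n,F in (('F',(F1+F2)/2),('M',(M1+M2)/2)): print(n,np.linalg.norm(F-C), np.degrees(np.arctan2(*(C-F)[::-1])))
print('jaw dirs',np.degrees(np.arctan2(*(F1-F2)[::-1])),np.degrees(np.arctan2(*(M1-M2)[::-1])))
# wing direction: top of bar z=.096
W=[f(*p,.096) for p in [(238,88),(272,98),(222,215),(190,200)]]; print('wing',W)
print((W[0]+W[1]+W[2]+W[3])/4)
```

```text
[ 24 160 193] [ 14 103 144] 587
block ((631.39013671875, 168.23797607421875), (37.922080993652344, 57.79619216918945), 34.33147430419922)
[[599.4344  181.40805]
 [632.0302  133.6806 ]
 [663.3459  155.0679 ]
 [630.75006 202.79535]]
fixed [ 595.03088459 -272.08130474] [ 531.25997065 -251.40051048] 67.04047073515915 mov [ 621.09094094 -196.03731064] [ 558.50869603 -173.45243232] 66.53280474099599
532
collar ((362.89019775390625, 177.15618896484375), (33.18525695800781, 45.141151428222656), 51.43715286254883)
[610.79522473 -99.66596765]
collar eye [ 616.66829877 -106.62718782]
F 168.9342751731754 73.61674041055542
M 87.63119855883306 76.13775967595703
jaw dirs -17.96778671708263 -19.843659565562763
wing [array([ 637.55989556, -108.8059257 ]), array([ 634.17453674, -120.98910807]), array([ 590.64082573, -102.87882964]), array([595.81909991, -91.49040491])]
[ 614.54858948 -106.04106708]
```

```bash
cat >> h.py <<'E'
from scipy.spatial.transform import Rotation as Ro
def rel(xyz_mm,ang):
    """numbers for a row: target TCP (mm), tool y angle in world (deg), tool down"""
    st=manip.sense(); R0=Ro.from_quat(st['tool_rot']); a=np.radians(ang)
    y=np.array([np.cos(a),np.sin(a),0]);z=np.array([0,0,-1.]);x=np.cross(y,z)
    Rt=Ro.from_matrix(np.c_[x,y,z])
    d=R0.inv().apply(np.array(xyz_mm)-st['tcp_pos']*1000); rv=(R0.inv()*Rt).as_rotvec(degrees=True)
    print('rel',d.round(1),rv.round(1),'gap',round(st['finger_gap'],3),'t',st['t'])
def yang():
    st=manip.sense();y=Ro.from_quat(st['tool_rot']).as_matrix()[:,1]; return np.degrees(np.arctan2(y[1],y[0]))
E
python3 - <<'E'
from h import *
rel([631.4,168.2,130],34.3); print(yang())
s=load('side0')
n=np.array([575.6,-225.2]);a=np.radians(71);Y=np.array([np.cos(a),np.sin(a)]);X=np.array([Y[1],-Y[0]])
L=lambda x,y,z:np.r_[n+x*X+y*Y,z+12]/1000
img=cv2.cvtColor(s['color'],cv2.COLOR_RGB2BGR);im=cv2.resize(img[110:190,270:400],None,fx=6,fy=6,interpolation=cv2.INTER_CUBIC)
pts=[L(x,-38,26) for x in(-35,35)]+[L(x,43,26) for x in (-35,35)]+[L(0,125,84),L(0,125,42)]
for p in pts:
    u=proj(s,p); cv2.circle(im,(int((u[0]-270+.5)*6),int((u[1]-110+.5)*6)),4,(0,0,255),1)
cv2.imwrite('pics/c4.png',im)
d=proj(s,[.6314,.1682,.04]);print('block top centre in side',d)
E
```

```text
rel [-517.1 -224.7  100.8] [-0.1  0.  32.9] gap 1.0 t 0.15
67.20937243565106
block top centre in side [201.5686627  221.91838511]
```

View pics/c4.png

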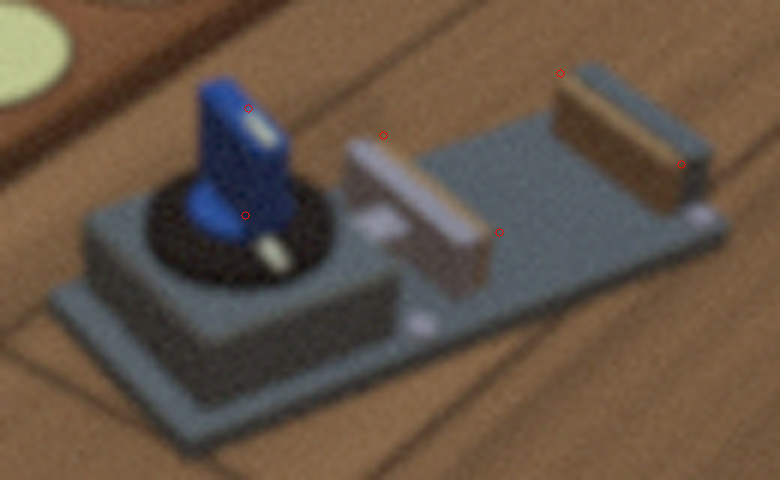

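The vice pose from the top view projects onto the side view within about 1 px: the jaw edges, knob top and collar all line up. So block (631,168), nest (575.6,-225.2), vice y at 71°, wing at −22.5°. Next, move over the block.

Emit:
drive_tool --motion '[-60, -26, 0, 0, 0, 5, 85, -120, -52, 5, 0, 0, 10, 85, -180, -78, 10, 0, 0, 15, 85, -240, -104, 20, 0, 0, 20, 85, -300, -130, 40, 0, 0, 25, 85, -355, -154, 60, 0, 0, 30, 85, -410, -178, 80, 0, 0, 33, 85, -465, -202, 100, 0, 0, 33, 85]' --force 40

```text
t: 1.15
tcp_pos: [0.5796, 0.222, 0.1365]
tool_rot: [0.468, 0.884, -0.001, -0.0]
force: [0.5, 0.5, -0.0]
finger_gap: 0.998
```

Run:
```python
from h import *
rel([631.4,168.2,110],34.3);print(manip.sense()['qd'].round(2))
```

```text
rel [-73.6  12.7  26.5] [-0.1  0.  -0.1] gap 0.998 t 1.15
[-0.68  0.4  -0.32 -0.   -0.09 -0.68]
```

Emit:
drive_tool --motion '[-40, 7, 14, 0, 0, 0, 85, -73.6, 12.7, 26, 0, 0, 0, 85, -73.6, 12.7, 26, 0, 0, 0, 85]'

```text
t: 1.52
tcp_pos: [0.6327, 0.1657, 0.1089]
tool_rot: [0.47, 0.883, -0.001, -0.001]
force: [0.2, 0.0, -0.5]
finger_gap: 0.996
```

Run:
```python
from h import *
rel([631.4,168.2,5],34.3)
s=snap('wrist','wrist1'); 
for x,y in [(20,30),(20,-30),(-20,-30),(-20,30)]:
    a=np.radians(34.3);X=np.array([np.cos(a),np.sin(a)]);Y=np.array([-X[1],X[0]])
    p=np.r_[np.array([631.4,168.2])+x*X+y*Y,40]/1000; print(proj(s,p).round(1))
```

```text
rel [  2.8   0.6 103.9] [-0.2  0.  -0.3] gap 0.996 t 1.525
[309.  176.3]
[307.5 251.3]
[257.1 251.5]
[254.7 176.6]
```

View pics/wrist1.png

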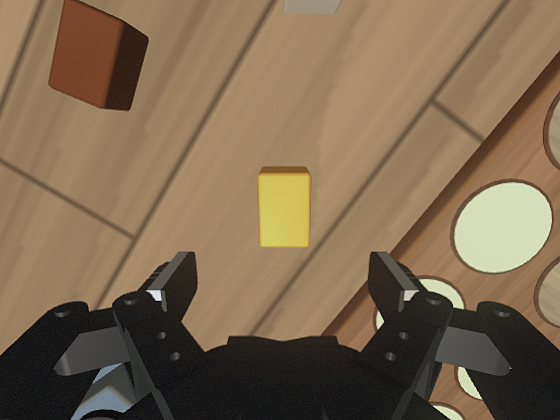

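Wrist view: the block's top face runs from (259,174) to (310,247). That is within about 2 mm of the prediction and square to the jaws, so I descend with a small correction.

Emit:
drive_tool --motion '[3, 1, 40, 0, 0, 0, 85, 4, 1.2, 75, 0, 0, 0, 85, 4, 1.2, 95, 0, 0, 0, 85, 4, 1.2, 104, 0, 0, 0, 85, 4, 1.2, 104, 0, 0, 0, 60, 4, 1.2, 104, 0, 0, 0, 30, 4, 1.2, 104, 0, 0, 0, 30, 4, 1.2, 104, 0, 0, 0, 30]'

```text
t: 2.58
tcp_pos: [0.6311, 0.1711, 0.0069]
tool_rot: [0.469, 0.883, -0.0, 0.0]
force: [-0.1, 0.4, 6.3]
finger_gap: 0.463
```

Run:
```python
from h import *
rel([631.4,168.2,100],34.3);print(manip.sense()['force'])
```

```text
rel [ -2.6  -1.4 -93.1] [-0.   0.  -0.3] gap 0.463 t 2.575
[-0.14966275  0.39222969  6.32432372]
```

Emit:
drive_tool --motion '[0, 0, -2, 0, 0, 0, 30, 0, 0, -30, 0, 0, 0, 30, 0, 0, -70, 0, 0, 0, 30, 0, 0, -90, 0, 0, 0, 30]'

```text
t: 3.08
tcp_pos: [0.6319, 0.1712, 0.0988]
tool_rot: [0.469, 0.883, 0.0, 0.001]
force: [-0.6, 0.2, -0.7]
finger_gap: 0.459
```

Run:
```python
from h import *
print(manip.sense()['force'],manip.sense()['finger_gap'])
s=snap('wrist','wrist2'); rel([575.6,-225.2,120],-19)
```

```text
[-0.58237374  0.18556261 -0.70165224] 0.45930085791450204
rel [-296.5 -269.5  -19.3] [ 0.3  0.1 53. ] gap 0.462 t 3.125
```

View pics/wrist2.png

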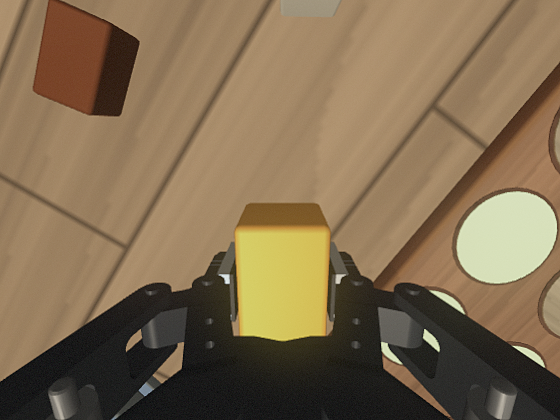

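The block is held square between the pads, its top far edge at row ~231 (columns 237–328). I'll work out its offset from the TCP.

Run:
```python
from h import *
s=load('wrist2'); st=manip.sense(); R0=Ro.from_quat(st['tool_rot'])
z=st['tcp_pos'][2]+.0331
for u,v in[(238,231),(327,231),(247,204),(320,204)]:
    zz=z if v>210 else z-.04
    print(R0.inv().apply(onz(s,u,v,zz)-st['tcp_pos'])*1000)
```

```text
[ 29.54864224 -17.60086708 -33.27885202]
[ 29.5340727   17.42368333 -33.122476  ]
[ 29.72665582 -18.88051105   6.71546186]
[29.7136033  19.55356542  6.88705066]
```

Emit:
drive_tool --motion '[-20, -18, -30, 0, 0, 3, 30, -65, -59, -50, 0, 0, 11, 30, -110, -100, -50, 0, 0, 20, 30, -155, -141, -50, 0, 0, 29, 30, -200, -182, -50, 0, 0, 38, 30, -245, -223, -50, 0, 0, 47, 30, -280, -254, -50, 0, 0, 53, 30, -296.5, -269.5, -50, 0, 0, 53, 30]'

```text
t: 4.12
tcp_pos: [0.5745, -0.2276, 0.1496]
tool_rot: [0.815, 0.58, 0.002, 0.001]
force: [-0.2, 1.0, -0.3]
finger_gap: 0.464
```

Run:
```python
from h import *
rel([575.6,-225.2,60],-19)
```

```text
rel [ 2.5 -0.1 89.6] [ 0.2 -0.1 -0.1] gap 0.464 t 4.125
```

Run:
```python
from h import *
s=snap('wrist','wrist3');st=manip.sense()
n=np.array([575.6,-225.2]);a=np.radians(71);Y=np.array([np.cos(a),np.sin(a)]);X=np.array([Y[1],-Y[0]])
L=lambda x,y,z:np.r_[n+x*X+y*Y,z+12]/1000
im=cv2.cvtColor(s['color'],cv2.COLOR_RGB2BGR)
for p in [L(-35,43,26),L(35,43,26),L(-35,-38,26),L(35,-38,26),L(0,125,84),L(0,125,42)]:
    cv2.circle(im,tuple(int(k) for k in proj(s,p)),4,(0,0,255),1)
cv2.imwrite('pics/c5.png',im)
```

```text
(no output)
```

View pics/c5.png

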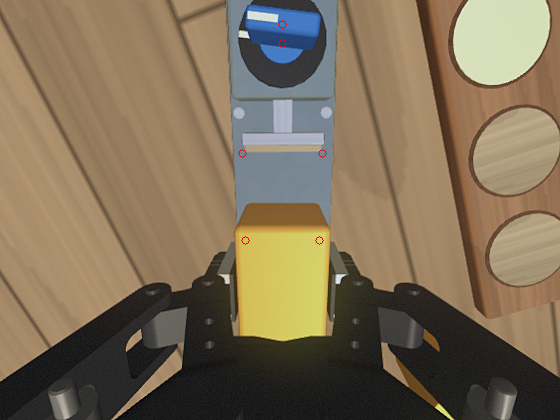

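The wrist view matches the predicted jaw and knob points, and the block is aligned with the vice between the jaws. Lowering.

Emit:
drive_tool --motion '[2.5, 0, 45, 0, 0, 0, 30, 3, 0, 85, 0, 0, 0, 30, 3, 0, 108, 0, 0, 0, 30, 3, 0, 120, 0, 0, 0, 30, 3, 0, 125, 0, 0, 0, 30, 3, 0, 125, 0, 0, 0, 30]'

```text
t: 4.92
tcp_pos: [0.5766, -0.2266, 0.0252]
tool_rot: [0.814, 0.581, 0.002, 0.002]
force: [0.3, -0.2, -0.6]
finger_gap: 0.462
```

Run:
```python
from h import *
rel([575.6,-225.2,19],-19); print(manip.sense()['force'])
snap('side','side4');s=snap('wrist','wrist4')
c=load('side4')['color']
cv2.imwrite('pics/c6.png',cv2.resize(cv2.cvtColor(c[90:190,270:400],cv2.COLOR_RGB2BGR),None,fx=6,fy=6,interpolation=cv2.INTER_CUBIC))
```

```text
rel [ 1.1 -1.4  6.2] [ 0.3  0.  -0. ] gap 0.462 t 4.925
[ 0.25093312 -0.15946918 -0.57763531]
```

View pics/c6.png

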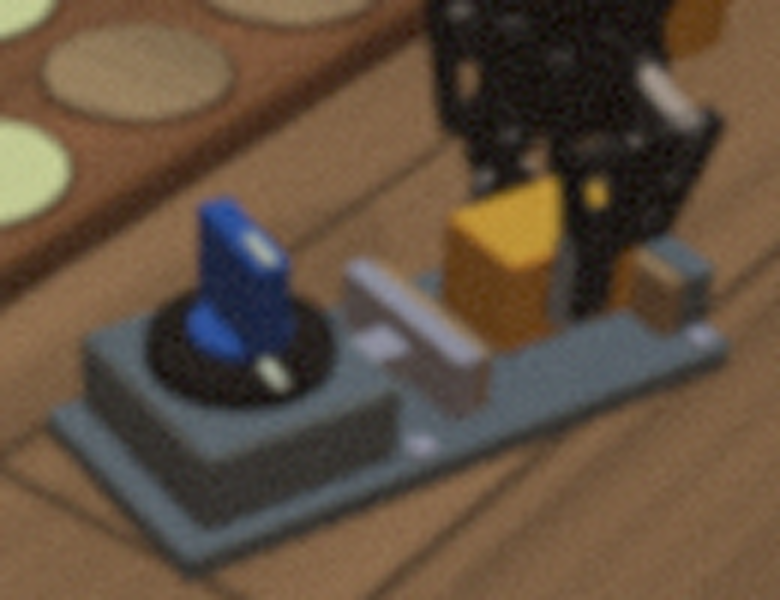

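View pics/wrist4.png

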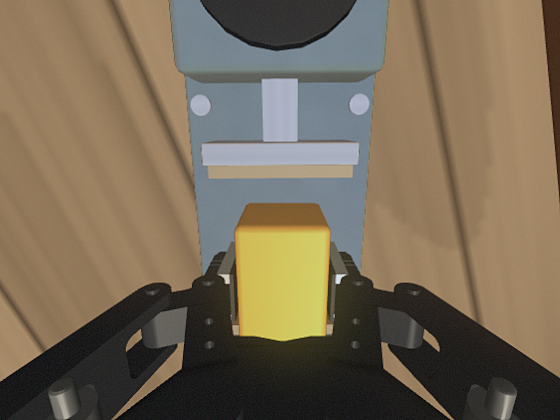

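Both views show the block just above the bed, between the jaws and clear of them: the moving jaw's wood is at row ~171 and the block's near edge at ~204. Now set it down.

Emit:
drive_tool --motion '[0.5, -1, 3, 0, 0, 0, 30, 0.5, -1, 5, 0, 0, 0, 30, 0.5, -1, 6, 0, 0, 0, 30, 0.5, -1, 6, 0, 0, 0, 30]'

```text
t: 5.52
tcp_pos: [0.576, -0.2263, 0.0197]
tool_rot: [0.814, 0.58, 0.002, 0.003]
force: [-0.3, -0.2, -0.3]
finger_gap: 0.464
```

Run:
```python
from h import *
print(manip.sense()['force'],manip.sense()['tcp_pos'])
```

```text
[-0.32878785 -0.19011873 -0.30143816] [ 0.57599935 -0.22632747  0.01965768]
```

Emit:
drive_tool --motion '[0, 0, 0.7, 0, 0, 0, 30, 0, 0, 1.2, 0, 0, 0, 30, 0, 0, 1.2, 0, 0, 0, 30]'

```text
t: 5.9
tcp_pos: [0.5761, -0.2264, 0.019]
tool_rot: [0.814, 0.58, 0.002, 0.003]
force: [-1.0, -0.3, 5.0]
finger_gap: 0.464
```

Contact with the bed at 5 N, at TCP z 19.0 mm as predicted. Release and lift.

Emit:
drive_tool --motion '[0, 0, 0, 0, 0, 0, 50, 0, 0, 0, 0, 0, 0, 65, 0, 0, 0, 0, 0, 0, 65, 0, 0, -25, 0, 0, 0, 65, 0, 0, -70, 0, 0, 0, 65, 0, 0, -125, 0, 0, 0, 65, 0, 0, -150, 0, 0, 0, 65]'

```text
t: 6.78
tcp_pos: [0.5765, -0.2268, 0.1724]
tool_rot: [0.814, 0.58, 0.003, 0.005]
force: [-0.5, 0.2, 0.7]
finger_gap: 0.76
```

Run:
```python
from h import *
s=snap('wrist','wrist5')
rel([616,-106.4,180],67.5);print(yang())
```

```text
rel [126.9  -3.2  -5.6] [  0.6   0.8 -86.5] gap 0.762 t 6.825
-19.037261052449335
```

View pics/wrist5.png

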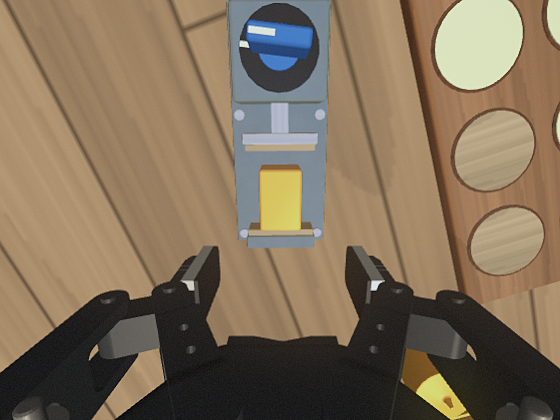

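The block stands on the bed between the jaws, aligned (top face about (259–302, 166–230)). I'll measure the wing from this closer view.

Run:
```python
from h import *
s=load('wrist5');c=s['color']
cv2.imwrite('pics/c7.png',cv2.resize(cv2.cvtColor(c[0:100,230:335],cv2.COLOR_RGB2BGR),None,fx=6,fy=6,interpolation=cv2.INTER_CUBIC))
```

```text
(no output)
```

View pics/c7.png

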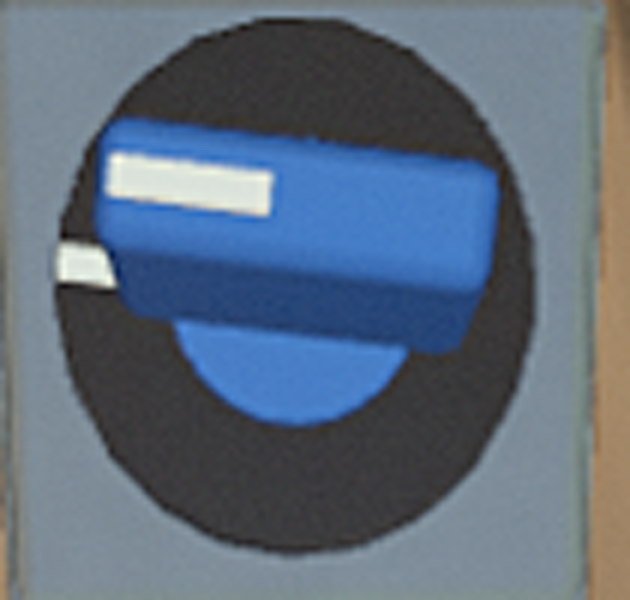

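Run:
```python
from h import *
s=load('wrist5')
f=lambda u,v,z:onz(s,(u+.5)/6-.5+230,(v+.5)/6-.5,z)[:2]*1000
W=np.array([f(105,118,.096),f(498,160,.096),f(488,293,.096),f(97,247,.096)]);print(W.round(1),W.mean(0))
for a,b in((0,1),(3,2),(0,3),(1,2)): d=W[b]-W[a];print(np.linalg.norm(d).round(1),np.degrees(np.arctan2(d[1],d[0])).round(1))
print('collar',f(297,285,.054), f(297,15,.054),f(297,555,.054))
rel([*W.mean(0),140],67.5)
```

```text
[[ 599.6  -89.9]
 [ 639.6 -107.9]
 [ 634.5 -120.3]
 [ 594.2 -101.6]] [ 616.95976142 -104.94839835]
43.8 -24.2
44.4 -24.9
12.9 -114.9
13.4 -112.3
collar [ 617.4891307  -103.38362122] [627.92140518 -73.43726457] [ 606.25132189 -135.64090609]
rel [128.7  -3.4  34.4] [  0.6   0.8 -86.5] gap 0.762 t 6.825
```

Emit:
drive_tool --motion '[10, 0, 0, 0, 0, -10, 55, 25, 0, 0, 0, 0, -20, 55, 45, -1, 0, 0, 0, -30, 55, 65, -1, 0, 0, 0, -40, 55, 85, -2, 0, 0, 0, -50, 55, 105, -3, 5, 0, 0, -60, 55, 120, -3, 15, 0, 0, -70, 55, 128, -3.4, 30, 0, 0, -80, 55]'

```text
t: 7.82
tcp_pos: [0.6167, -0.1046, 0.1435]
tool_rot: [0.247, 0.969, -0.002, 0.008]
force: [0.1, -0.1, 0.1]
finger_gap: 0.643
```

Run:
```python
from h import *
rel([616.5,-105.5,125],66);print(yang(),manip.sense()['q'].round(2))
```

```text
rel [ 0.1 -0.9 18.5] [-0.   0.9 -4.7] gap 0.643 t 7.825
61.3437771315994 [-0.35  0.63  1.52 -0.    0.98 -1.41]
```

Emit:
drive_tool --motion '[0, -0.5, 0, 0, 0.9, -4.7, 50, 0, -0.9, 10, 0, 0.9, -4.7, 50, 0, -0.9, 10, 0, 0.9, -4.7, 50]'

```text
t: 8.2
tcp_pos: [0.6154, -0.1052, 0.1319]
tool_rot: [0.208, 0.978, -0.0, -0.001]
force: [-0.0, -0.0, -0.4]
finger_gap: 0.587
```

Run:
```python
from h import *
s=snap('wrist','wrist6');rel([616.5,-105.5,63],66);print(yang())
```

```text
rel [-0.8  0.2 69.6] [-0.  -0.1 -0. ] gap 0.584 t 8.25
65.96940404408784
```

View pics/wrist6.png

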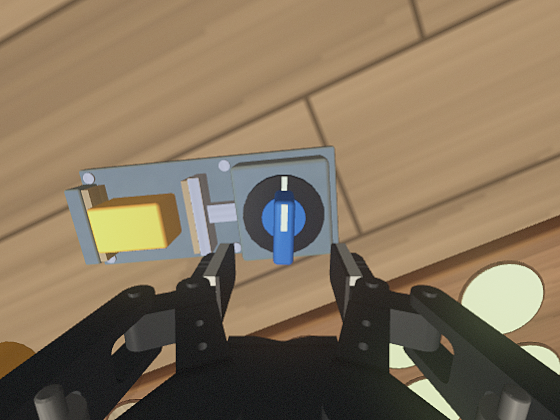

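Wrist view: the wing is upright in the image at column ~284 and centred between the fingers. The white lines on wing and collar agree. Descend and grip.

Emit:
drive_tool --motion '[-0.5, 0.2, 25, 0, 0, 0, 50, -0.8, 0.2, 50, 0, 0, 0, 50, -0.8, 0.2, 63, 0, 0, 0, 50, -0.8, 0.2, 68, 0, 0, 0, 50, -0.8, 0.2, 68, 0, 0, 0, 30, -0.8, 0.2, 68, 0, 0, 0, 5, -0.8, 0.2, 68, 0, 0, 0, 5, -0.8, 0.2, 68, 0, 0, 0, 5]' --force 40

```text
t: 9.25
tcp_pos: [0.6174, -0.1054, 0.0656]
tool_rot: [0.208, 0.978, -0.0, 0.0]
force: [0.1, 1.6, 3.1]
finger_gap: 0.152
```

Run:
```python
from h import *
rel([616.5,-105.5,63],66);st=manip.sense();print(yang(),st['force'],st['ft_torque'],st['q'][5])
```

```text
rel [ 0.7 -0.4  2.6] [ 0.  0. -0.] gap 0.152 t 9.25
65.96330568126577 [0.07160001 1.59692912 3.09686226] [ 0.31991806 -0.10609524  0.00804357] -1.4987230161108351
```

Emit:
drive_tool --motion '[0, 0, 0, 0, 0, 5, 5, 0, 0, 0, 0, 0, 10, 5, 0, 0, 0, 0, 0, 15, 5, 0, 0, 0, 0, 0, 20, 5, 0, 0, 0, 0, 0, 25, 5, 0, 0, 0, 0, 0, 30, 5]'

```text
t: 10.0
tcp_pos: [0.6172, -0.1054, 0.0656]
tool_rot: [0.455, 0.89, -0.0, 0.0]
force: [0.3, 1.2, 1.1]
finger_gap: 0.16
```

Run:
```python
from h import *
st=manip.sense();print(yang(),st['tcp_pos'],st['force'],st['ft_torque'],st['tau'][5]);s=snap('wrist','wrist7')
```

```text
35.82556008662123 [ 0.61723591 -0.10544565  0.06560442] [0.28199743 1.19847431 1.09325866] [ 0.10001315 -0.05614072  0.02102822] -0.40599158965051174
```

View pics/wrist7.png

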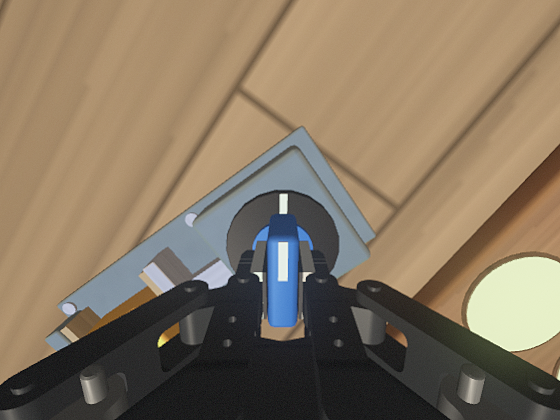

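The knob has turned 30° with the wing firmly held, and the collar mark at (284,203) is still in line with the wing's. I'll track the collar mark's angle relative to the tool to detect the slip.

```bash
cat >> h.py <<'E'
def slip(s):
    """slip angle (deg) of collar mark relative to the tool's x axis, from a wrist picture"""
    c=s['color'].astype(int); m=((c.min(2)>150)&(c.max(2)-c.min(2)<60))
    o=np.array([617.3,-105.4,54])/1000
    out=[]
    n,l,st,ce=cv2.connectedComponentsWithStats(m.astype(np.uint8))
    for i in range(1,n):
        if st[i,4]<25: continue
        p=onz(s,*ce[i],.054)-o; r=np.hypot(*p[:2])*1000
        if 20<r<36:
            a=np.degrees(np.arctan2(p[1],p[0])); out.append((ce[i].round(1).tolist(),int(st[i,4]),round(r,1),round((a-yang()-90+180)%360-180,1)))
    return out
E
python3 - <<'E'
from h import *
print(slip(load('wrist7')))
E
```

```text
[([282.9, 203.3], 156, np.float64(27.7), np.float64(-2.1)), ([259.2, 275.2], 46, np.float64(20.9), np.float64(141.8)), ([305.3, 275.2], 46, np.float64(21.8), np.float64(-138.6))]
```

Emit:
drive_tool --motion '[0, 0, 0, 0, 0, 4, 5, 0, 0, 0, 0, 0, 8, 5, 0, 0, 0, 0, 0, 11, 5, 0, 0, 0, 0, 0, 11, 5]'

```text
t: 10.55
tcp_pos: [0.6172, -0.1054, 0.0656]
tool_rot: [0.539, 0.842, -0.0, 0.0]
force: [1.0, 0.8, -0.3]
finger_gap: 0.159
```

Run:
```python
from h import *
s=snap('wrist','wrist8');st=manip.sense();print(yang(),st['force'],st['ft_torque'],slip(s))
```

```text
24.791959260652124 [0.78122206 0.21421321 0.55651188] [ 0.17511341 -0.01099078 -0.04506083] [([282.9, 203.4], 163, np.float64(27.8), np.float64(-1.7)), ([259.4, 275.5], 51, np.float64(21.1), np.float64(141.5)), ([305.2, 275.4], 48, np.float64(21.6), np.float64(-139.4))]
```

Emit:
drive_tool --motion '[0, 0, 0, 0, 0, 3, 5, 0, 0, 0, 0, 0, 6, 5, 0, 0, 0, 0, 0, 9, 5, 0, 0, 0, 0, 0, 9, 5]'

```text
t: 11.1
tcp_pos: [0.6172, -0.1055, 0.0656]
tool_rot: [0.603, 0.798, 0.0, 0.0]
force: [-0.1, 1.1, 1.8]
finger_gap: 0.158
```

Run:
```python
from h import *
s=snap('wrist','wrist9');st=manip.sense();print(yang(),st['force'],st['ft_torque'],slip(s)[:1])
```

```text
15.870433709333389 [0.49396591 0.22776341 0.67851048] [ 0.1452651  -0.04205304 -0.03075297] [([282.9, 203.3], 163, np.float64(27.8), np.float64(-1.2))]
```

Fifty degrees turned, no slip yet. Continuing.

Emit:
drive_tool --motion '[0, 0, 0, 0, 0, 3, 5, 0, 0, 0, 0, 0, 6, 5, 0, 0, 0, 0, 0, 9, 5, 0, 0, 0, 0, 0, 9, 5]'

```text
t: 11.65
tcp_pos: [0.6171, -0.1055, 0.0656]
tool_rot: [0.663, 0.749, 0.0, 0.0]
force: [0.1, -0.3, -0.1]
finger_gap: 0.156
```

Run:
```python
from h import *
s=snap('wrist','wrist10');st=manip.sense();print(yang(),st['force'],st['ft_torque'],slip(s)[:1])
```

```text
6.962313440051771 [0.99623713 0.72127967 0.53043304] [ 0.17677958 -0.0656524  -0.01122613] [([281.2, 203.7], 151, np.float64(27.7), np.float64(1.2))]
```

The collar mark just began to move (282.9 → 281.2) after 59°, about the predicted contact point. Another 12° should give about 0.25 rad of slip.

Emit:
drive_tool --motion '[0, 0, 0, 0, 0, 3, 5, 0, 0, 0, 0, 0, 6, 5, 0, 0, 0, 0, 0, 9, 5, 0, 0, 0, 0, 0, 12, 5, 0, 0, 0, 0, 0, 12, 5]'

```text
t: 12.32
tcp_pos: [0.6171, -0.1055, 0.0656]
tool_rot: [0.737, 0.676, 0.0, 0.0]
force: [0.7, 1.4, 0.8]
finger_gap: 0.159
```

Run:
```python
from h import *
s=snap('wrist','wrist11');st=manip.sense();print(yang(),st['force'],st['ft_torque'],slip(s)[:1])
```

```text
-4.958810242594895 [0.36447448 0.83790193 1.14994427] [0.14441466 0.02021385 0.05997135] [([271.3, 204.7], 155, np.float64(27.8), np.float64(13.2))]
```

View pics/wrist11.png

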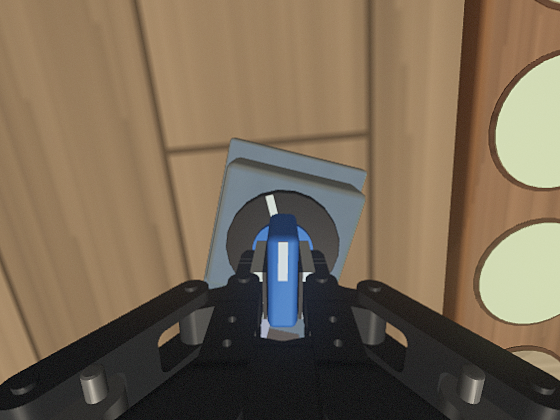

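The collar mark has moved to (271,205), now at an angle to the wing: about 14° (0.25 rad) of slip. That is inside the band, so release and lift.

Emit:
drive_tool --motion '[0, 0, 0, 0, 0, 0, 20, 0, 0, 0, 0, 0, 0, 45, 0, 0, 0, 0, 0, 0, 45, 0, 0, -30, 0, 0, 0, 45, 0, 0, -80, 0, 0, 0, 45, 0, 0, -130, 0, 0, 0, 45, 60, 0, -150, 0, 0, 0, 45, 110, 0, -150, 0, 0, 0, 45]'

```text
t: 13.38
tcp_pos: [0.6281, 0.0048, 0.2185]
tool_rot: [0.738, 0.675, 0.002, 0.002]
force: [0.5, 0.2, -0.4]
finger_gap: 0.524
```

Emit:
drive_tool --motion '[50, 0, 0, 0, 0, 0, 45, 100, 0, 0, 0, 0, 0, 45, 100, 0, 0, 0, 0, 0, 45]'

```text
t: 13.75
tcp_pos: [0.6364, 0.1082, 0.2185]
tool_rot: [0.736, 0.677, 0.002, 0.002]
force: [0.1, 0.2, -0.2]
finger_gap: 0.526
```

Run:
```python
from h import *
s=snap('top','top12');s2=snap('side','side12')
r=lambda c,f:cv2.resize(cv2.cvtColor(c,cv2.COLOR_RGB2BGR),None,fx=f,fy=f,interpolation=cv2.INTER_CUBIC)
cv2.imwrite('pics/t12.png',r(s['color'][140:240,325:470],5));cv2.imwrite('pics/s12.png',r(s2['color'][100:190,270:400],6))
```

```text
(no output)
```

View pics/t12.png

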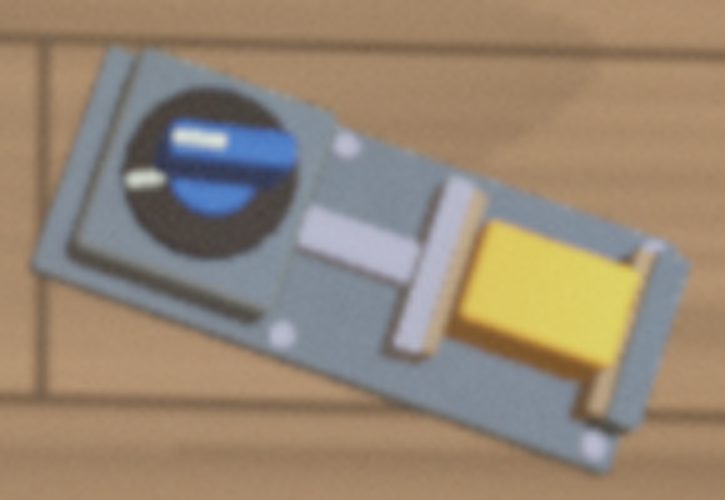

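View pics/s12.png

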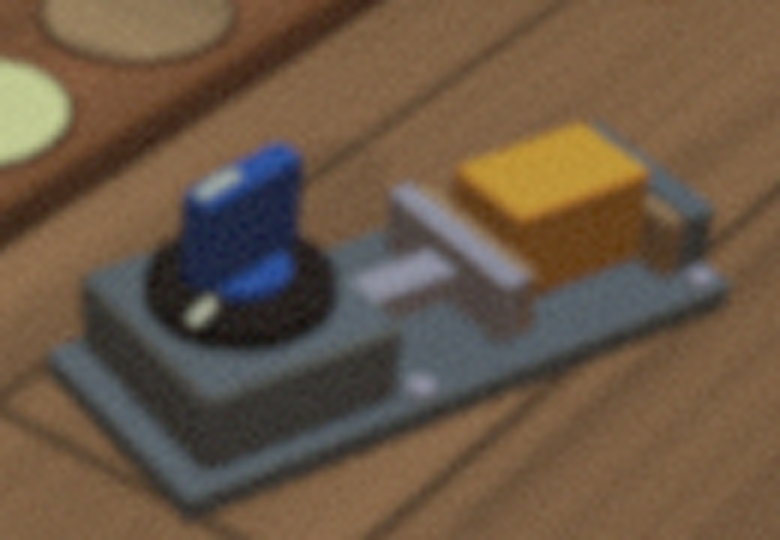

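Both views show the block between the jaws with the collar mark off the wing's mark. Numeric check before handing in.

Run:
```python
from h import *
s=load('top12')
n=np.array([575.6,-225.2]);a=np.radians(71);Y=np.array([np.cos(a),np.sin(a)]);X=np.array([Y[1],-Y[0]])
f=lambda u,v,z:onz(s,(u+.5)/5-.5+325,(v+.5)/5-.5+140,z)[:2]*1000
V=lambda p:np.array([(p-n)@X,(p-n)@Y]).round(1)
print('block top',[V(f(*p,.052)).tolist() for p in[(492,220),(642,270),(608,370),(460,315)]])
print('mov jaw',V(f(487,195,.038)),V(f(432,355,.038)))
print('fix jaw',V(f(592,415,.038)))
w=f(175,147,.096),f(297,147,.096); d=w[0]-w[1]; c=f(146,180,.054)-np.array([617,-105.5])
w=f(172,133,.096),f(226,140,.096); d=w[0]-w[1]
an=lambda d:np.degrees(np.arctan2(d[1],d[0]));print('wing',an(d),'collar',an(c),'slip',an(c)-an(d), 'tool x at release',-4.96+90)
s0=load('top0');
```

```text
block top [[20.6, 20.8], [21.9, -37.1], [-18.6, -36.6], [-18.0, 20.8]]
mov jaw [33.8 22.6] [-32.3  23. ]
fix jaw [-33.1 -39.9]
wing 83.90784464147063 collar 99.1282274964523 slip 15.220382854981665 tool x at release 85.04
```

Run:
```python
from h import *
print(manip.sign_off(), manip.sense()['t'])
```

```text
the job is handed in; nothing more can be done
the job is handed in; nothing more can be done
```

The honey-yellow block is clamped in the vice, and the thumbscrew was released just after its first slip. I handed the job in at about 14 s of the 51 s allowed.

- **Placing:** I stood the block on the bed between the open jaws, lengthwise from jaw to jaw, and let go of it before touching the screw.
- **Turning:** I gripped the thumbscrew once and turned it about 71° clockwise. The clutch began to slip at about 58°, and I let go and backed the arm away to about 0.2 m.
- **Block position:** The last top view puts the block's top from y = −37 to +21 mm on the vice, so its centre is near −8 mm as expected. The jaw faces measured at about −40 and +23 mm, which agrees with the block's ends within the 2 mm calibration.
- **Slip:** It measured about 14° (0.25 rad) in the wrist camera and 15° (0.27 rad) in the top camera, inside the 0.1–0.75 rad band. The wrist torque reading was too noisy to show the slip, so this rests on the white marks alone.

No check failed or disagreed, and the readings I took showed wrist forces no higher than about 6 N.

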